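Find the bearer under the hammering board and set the bench block over it

TASK

Pull up the spring plunger knob on the hammering board and slide the cover fully back, away from the robot, to bare the plywood skin. Press along the skin to feel where the hidden bearer stiffens it from below, then set the steel bench block down flat on the skin over that bearer, so that the skin carries it without sagging, and let go. Do not let the block sink into the skin where nothing supports it, and leave everything else where it stands.

Things in the scene. Friction and masses are not known exactly. Their poses are not given: they have to be found in the camera images.
- board: Hammering board: low wooden platform fixed to the table, turned by up to 0.2 rad. Origin on the table, x pointing to its far side; spans x -170 to 150, y -160 to 160 mm. Its wood is 52 mm high; along both y edges (|y| 146 to 160 mm) runs an aluminium rail 74 mm high. The half nearer the robot holds the plywood skin; on the far half, solid deck, the cover parks.
- skin_mid (a point): Centre of the skin's top, 60 mm above the table, axes as the board's. The skin, 120 (x) x 240 (y) mm, 8 mm proud of the wood round it, is 12 plywood slats, each 20 mm wide in y, lying along x. Unsupported, a slat gives straight down like a spring of 300 N/m (0.3 N to start) by up to 12 mm: fingertips on one or two slats sink 5 mm under 2 to 4 N, the block alone 3 mm or more.
- skin_left (a point): Middle of the skin's +y end, on its top, 120 mm from skin_mid. One hidden bearer, a bar 30 mm wide in y that runs along x under the whole skin, lies with its centre at most 75 mm from skin_mid in y, either side. The two or three slats partly over it stop hard after 0.5 mm; pressed there, the skin feels rigid. It cannot be seen.
- skin_right (a point): Middle of the skin's -y end, on its top, 120 mm from skin_mid. The closed cover hides the whole skin.
- cover (a joint): Travel in m of the aluminium cover plate, 158 (x) x 284 (y) x 6 mm, its top 69 mm above the table: 0 closed over the skin, 0.155 fully open. It slides along the board's +x with about 1.5 N of friction and stays where it is left. Locked at 0 while the plunger is down.
- cover_edge (a point): Middle of the cover's edge nearest the robot, on the top face; moves with the cover. Fully open, it lies 62 mm beyond skin_mid in board x, clear of the skin.
- plunger (a joint): Lift in m of the spring index plunger knob on the cover: 0 down (locked), 0.014 fully up. The cover is free above 0.009; the spring pushes down with 2 N at 0, 7.6 N at full lift, and the knob springs back when let go. It must be held up until the cover has moved 25 mm.
- plunger_grip (a point): Where to grip the knob, on its upright axis; 95 mm above the table when down. The black knob is 22 mm across, 81 to 100 mm above the table, with a 28 mm cap up to 108 mm; below it a 24 mm collar stands on the cover, up to 79 mm. The axis lies 16 mm in from cover_edge.
- block: Steel bench block, 80 (x) x 50 (y) x 26 (z) mm, 0.7 to 0.95 kg, lying flat on the table beside the board, left or right. Origin at the centre of its underside.
- jar: Bystander, to be left alone: squat capped jar, 66 mm across, 85 mm high. Origin at the centre of its underside.
- spray: Bystander, to be left alone: amber bottle with white cap, 52 mm across, 160 mm high. Origin at the centre of its underside.
- dish0: Bystander, to be left alone: white ceramic colour dish, 84 mm across, 22 mm high. Origin at the centre of its underside.
- dish1: Bystander, to be left alone: white ceramic colour dish, 84 mm across, 22 mm high. Origin at the centre of its underside.
- dish2: Bystander, to be left alone: white ceramic colour dish, 84 mm across, 22 mm high. Origin at the centre of its underside.
- tin: Bystander, to be left alone: can, 72 mm across, 110 mm high. Origin at the centre of its underside.
- mug: Bystander, to be left alone: white mug, 76 mm across without its handle, 90 mm high. Origin at the centre of its underside.
- hammer: Bystander, to be left alone: hammer lying flat, 240 mm long. Origin at the centre of its underside, x along the handle.
Not all that is in view belongs to the job. Of the things that look like the block, the middle-sized one is meant.

How it is judged:
By the outcome, as a careful person would: the job done as asked, in the order asked, and still so for the second after the job is handed in, with the robot touching nothing.
It also fails if it takes over 72 s, if anything falls off the work surface, if the arm or the gripper's body presses on something with over 40 N, if the wrist force passes 120 N, or if a joint passes its speed limit or range.

ROBOT

A 6-joint arm with a two-finger parallel gripper is mounted at the origin on the work surface. World frame = base frame: x ahead of the robot, y to its left, z up, the work surface at z = 0. Lengths are in mm, angles in rad, forces in N, time in s.
With the tool pointing down it reaches from about 350 to 975 mm from the base axis. Payload 7.1 kg.
Tool frame: the origin (TCP) lies at the very end of the fingers, on their centre line; the grasp point (between the pads) lies 19 mm behind it; x points along the fingers, z is the direction in which the jaws open and shut, and the axes are right-handed (so a half turn about x gives the same grasp; the last joint's range is limited). The gripper opens to 88 mm and grips with 3 to 60 N. Pads are 20 mm wide; open, the fingers measure 115 mm over their backs; the gripper's body (75 mm by 178 mm) begins 61 mm behind the grasp point.
Start: joints at [1.322, 0.423, 1.63, -0, 1.089, -0.019], TCP at [142.333, 608.561, 222.675] pointing down, gripper open.
Joint ranges: [-3, 3], [-0.9, 2.11], [0.09, 2.58], [-1.31, 4.45], [0.11, 2.69], [-2.54, 2.54]. Speed limits (rad/s): [2.39, 2.39, 3.01, 3.14, 3.14, 3.14].

INTERFACE

Orientations are given as a rotation vector (axis times angle).
In Python, from workcell import * gives the robot as it stands.
- The arm moves only by the shell command python3 -m crank 'ROWS'. ROWS is JSON, a list of rows, each a list of 3 entries, a list of its own where there are three numbers: the shift along the tool's x, y, z in cm, then the turn, a rotation vector about the tool's x, y, z in degrees, then the finger opening in cm, from 0 to 8.78. In form: [[[dx, dy, dz], [rx, ry, rz], claw], ...]. A call has 1 to 5 rows; each row shifts and turns the commanded pose from where the row before left it, along the tool's axes as they then stand; what a row does not reach is not made up. A row lasts 1/8 s, in which the tool goes at most 62.5 mm and 10.7 degrees, less where a joint would pass 70% of its speed; a pose out of reach is approached as far as the arm can. A call with a gripper value outside its range is refused whole. The fingers move at their own pace and stop on an object; the grip force is fixed at half the most. Time passes only in rows, so rows that do not move let the fingers close. It gives the time, the measured TCP pose, the force and the opening at its end, in the units of the state.
- get_obs(): the state, without advancing time (a new reading comes with each control period).
- get_image(name): name is "side" or "top" or "wrist"; returns a dict with "pixels" (420x560x3 uint8, red, green, blue), "mtx" (3x3 intrinsics, pixels), "view" (4x4, takes a point from world to camera coordinates). Camera axes: x right, y down, z forward; pixel columns grow to the right and rows downward; lengths in mm; the calibration is good to about 2 mm. A picture is of the moment at which its call begins. There is no depth.
- close_job(): hands the job in, once; it reports no verdict.
The state is a dict: "t": time; "qpos": joint angles; "qvel": joint speeds; "joint_torque": joint torques, N m; "ee_pos": TCP position; "orientation": TCP orientation; "ft_force": force on the tool from outside, world axes, zero at the start; "moment": the same for the moment, N m; "width": finger opening in mm.
Only numpy, scipy, OpenCV 4.12 (cv2) and the standard library are available. Lean on these libraries where they do the work, as an engineer would, in place of code of your own. Each camera call takes 0.05 s, during which the arm holds its last target.

## Working session

There is one attempt and no reset: what is moved stays moved. The work goes in short steps, Python scripts to look and compute and a shell command to move; the robot and the scene stay as the last step left them, time stands still between calls to the robot, and variables do not carry over. Pictures are saved under pics/ and viewed, and the job is handed in when it is done.

```bash
ls; mkdir -p pics; cat > h.py <<'E'
from workcell import *
import numpy as np, cv2
from scipy.spatial.transform import Rotation as R
def snap(n,f):
    d=get_image(n); cv2.imwrite('pics/'+f,cv2.cvtColor(d['pixels'],cv2.COLOR_RGB2BGR)); np.savez('pics/'+f+'.npz',**d); return d
def ld(f): return np.load('pics/'+f+'.npz')
def ray(d,u,v):
    V=np.array(d['view']);K=np.array(d['mtx']);Rm=V[:3,:3];t=V[:3,3]
    return -Rm.T@t, Rm.T@np.linalg.inv(K)@np.array([u,v,1.])
def onz(d,u,v,z):
    c,r=ray(d,u,v); return c+r*(z-c[2])/r[2]
def proj(d,p):
    V=np.array(d['view']);K=np.array(d['mtx']);q=K@(V[:3,:3]@np.array(p,float)+V[:3,3]);return q[:2]/q[2]
E
python3 - <<'E'
from h import *
for n in ('side','top','wrist'): snap(n,n+'0.png')
o=get_obs();print(o); print(R.from_rotvec(o['orientation']).as_matrix().round(3))
E
```

```text
pics
{'t': 0.15, 'qpos': array([ 1.32200108e+00,  4.23651773e-01,  1.63045210e+00, -2.29794637e-06,
        1.08860527e+00, -1.89887373e-02]), 'qvel': array([ 0.00058077, -0.00135391, -0.003639  , -0.00072417, -0.00067169,
       -0.00056378]), 'joint_torque': array([-1.24800399e-04, -5.44984925e+01, -2.73918664e+01,  6.42666779e-02,
        2.04650819e-02, -9.40478935e-05]), 'ee_pos': array([142.23826459, 608.18806972, 222.11322317]), 'orientation': array([-1.03895955,  1.31008851,  1.03782546]), 'ft_force': array([-0.17846127, -0.23984162, -0.03984044]), 'moment': array([-0.02048303, -0.04003972,  0.0161746 ]), 'width': 87.87687229543248}
[[-0.    -0.974  0.228]
 [-0.001  0.228  0.974]
 [-1.     0.    -0.001]]
```

View pics/top0.png

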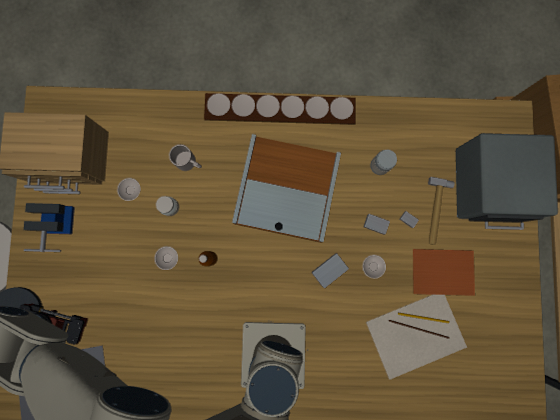

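View pics/side0.png

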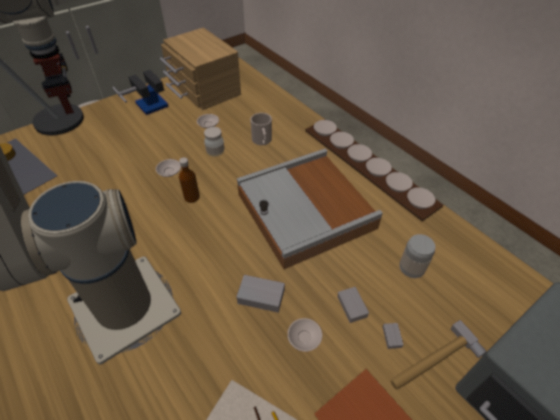

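View pics/wrist0.png

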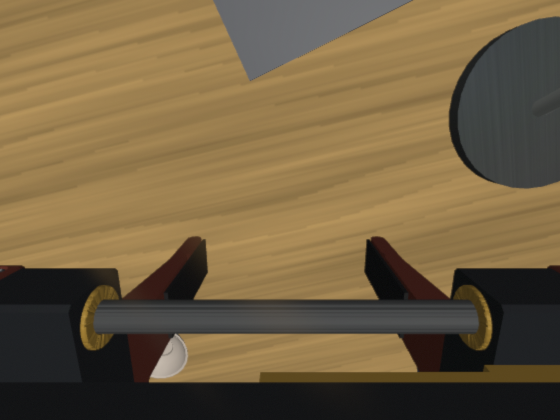

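Top view: the closed cover fills the near half of the board, with the knob at about (278,226). The three blocks are at (330,270) large, (377,224) middle and (409,219) small. Next I measure.

```bash
python3 - <<'E'
from h import *
d=ld('top0.png');im=d['pixels']
print(onz(d,560/2,200,0), (onz(d,281,200,0)-onz(d,280,200,0)).round(2), ray(d,280,210)[0])
s=cv2.resize(im[120:300,220:450],None,fx=3.4,fy=3.3,interpolation=cv2.INTER_CUBIC);cv2.imwrite('pics/crop0.png',cv2.cvtColor(s,cv2.COLOR_RGB2BGR))
hsv=cv2.cvtColor(im,cv2.COLOR_RGB2HSV)
for (u,v) in [(330,270),(377,224),(409,219),(265,215),(278,226),(250,140)]: print(u,v,im[v,u],hsv[v,u])
m=((hsv[...,1]<70)&(hsv[...,2]>60)).astype(np.uint8)
cs,_=cv2.findContours(m,cv2.RETR_EXTERNAL,cv2.CHAIN_APPROX_NONE)
for c in cs:
    if cv2.contourArea(c)<60: continue
    r=cv2.minAreaRect(c)
    if not(220<r[0][0]<450 and 120<r[0][1]<300): continue
    b=cv2.boxPoints(r); 
    for z in (26,74):
        w=np.array([onz(d,*p,z)[:2] for p in b]); e=w[1]-w[0];f=w[2]-w[1]
        print(np.round(r[0],1),z,w.mean(0).round(1),np.hypot(*e).round(1),np.degrees(np.arctan2(e[1],e[0])).round(1),np.hypot(*f).round(1))
k=((hsv[...,2]<45)).astype(np.uint8)[215:240,265:295]
M=cv2.moments(k,True);print('knob',M['m00'],M['m10']/M['m00']+265,M['m01']/M['m00']+215,onz(d,M['m10']/M['m00']+265,M['m01']/M['m00']+215,100))
E
```

```text
[542.30168541 -11.12076937   0.        ] [ 0.1  -3.63  0.  ] [ 340.48929966   -2.03561477 1503.89939451]
330 270 [107 111 115] [105  18 115]
377 224 [108 108 111] [120   7 111]
409 219 [107 106 108] [135   5 108]
265 215 [112 121 124] [ 98  25 124]
278 226 [18 16 20] [135  51  20]
250 140 [96 89 76] [20 53 96]
[374.  266.5] 26 [ 312.4 -347.3] 77.8 -88.5 80.1
[374.  266.5] 74 [ 313.3 -336.1] 75.2 -88.5 77.5
[329.5 270.3] 26 [ 295.3 -191.1] 112.8 -50.4 72.2
[329.5 270.3] 74 [ 296.8 -184.9] 109.1 -50.4 69.8
[376.2 223.7] 26 [ 463.2 -355.2] 51.7 -19.7 82.6
[376.2 223.7] 74 [ 459.2 -343.8] 50.0 -19.7 79.9
[408.8 219.2] 26 [ 482.3 -471.8] 38.4 -33.5 58.6
[408.8 219.2] 74 [ 477.7 -456.5] 37.1 -33.5 56.7
[441.  182.3] 26 [ 619.1 -589.5] 29.0 -11.0 93.9
[441.  182.3] 74 [ 610.1 -570.4] 28.1 -11.0 90.9
[383.3 161.8] 26 [ 688.8 -380.9] 102.7 -43.7 71.6
[383.3 161.8] 74 [ 677.5 -368.6] 99.4 -43.7 69.2
[286.5 187.4] 26 [587.1 -33.1] 331.4 -9.5 339.2
[286.5 187.4] 74 [579.1 -32.1] 320.6 -9.5 328.1
knob 41.0 278.2439024390244 226.0 [440.47475855  -6.9099927  100.        ]
```

View pics/crop0.png

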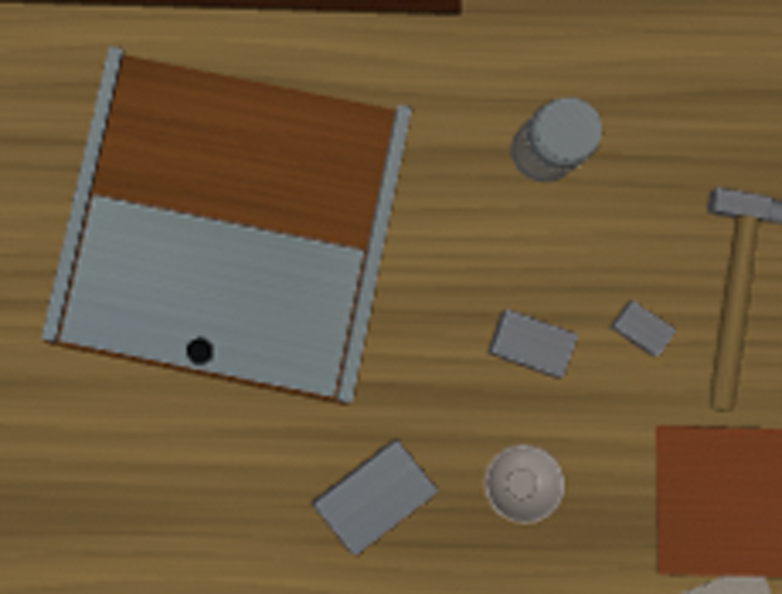

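```bash
python3 - <<'E'
from h import *
d=ld('top0.png');im=d['pixels']
hsv=cv2.cvtColor(im,cv2.COLOR_RGB2HSV)
# bluish-gray aluminium: sample along left & right rail rows
m=((hsv[...,1]<60)&(hsv[...,2]>70)).astype(np.uint8)
L=[];Rr=[]
for v in range(142,218):
    row=np.where(m[v,225:350])[0]+225
    L.append(onz(d,row.min()-0.5,v,74)[:2])
for v in range(158,236):
    row=np.where(m[v,300:350])[0]+300
    Rr.append(onz(d,row.max()+0.5,v,74)[:2])
for X in (L,Rr):
    X=np.array(X);vx,vy,x0,y0=cv2.fitLine(X.astype(np.float32),cv2.DIST_HUBER,0,.01,.01).ravel();print(np.degrees(np.arctan(vy/vx)),x0,y0, y0+vy/vx*(560-x0))
# cover far edge: orange/gray transition along columns
E_=[]
for u in range(252,322):
    col=np.where(m[165:215,u])[0]
    # first v where stays gray
    v=165+ (49-np.argmin(m[165:215,u][::-1]))+1
    E_.append(onz(d,u,v-0.5,69)[:2])
X=np.array(E_);vx,vy,x0,y0=cv2.fitLine(X.astype(np.float32),cv2.DIST_HUBER,0,.01,.01).ravel();print('far',np.degrees(np.arctan2(vy,vx)),x0,y0)
print('cap',onz(d,278.2,226.,108))
s=ld('side0.png');sh=cv2.cvtColor(s['pixels'],cv2.COLOR_RGB2HSV)
k=(sh[195:222,250:280,2]<50).astype(np.uint8);M=cv2.moments(k,True);u,v=M['m10']/M['m00']+250,M['m01']/M['m00']+195
print(M['m00'],u,v,onz(s,u,v,96),proj(s,[439.6,-7,96]))
E
```

```text
-10.437024 601.63245 125.676254 133.34505
-10.453578 545.91504 -189.60077 -192.19946
far 79.519585 579.3638 -32.52866
cap [439.90108915  -6.73535171 108.        ]
46.0 263.5 205.56521739130434 [439.90766472  -6.88573799  96.        ] [263.43546599 205.6379021 ]
```

```bash
cat >> h.py <<'E'
def need(p,a=None):
    "tool-axes shift (cm) to reach p; turn about tool x to put jaw axis at angle a (deg)"
    o=get_obs();M=R.from_rotvec(o['orientation']).as_matrix()
    print('t',round(o['t'],2),'pos',o['ee_pos'].round(1),'F',o['ft_force'].round(1),'w',round(o['width'],1))
    ang=np.degrees(np.arctan2(M[1,2],M[0,2]));print('jaw ang',ang.round(2),'down',M[:,0].round(4),'q6',o['qpos'][5].round(2))
    if a is not None: print('turn x',((ang-a+90)%180-90).round(2))
    print('shift cm',(M.T@(np.array(p)-o['ee_pos'])/10).round(2))
    if a is not None:
        c,s=np.cos(np.radians(a)),np.sin(np.radians(a));M2=np.array([[0,-s,c],[0,c,s],[-1,0,0]])
        print('shift after turn',(M2.T@(np.array(p)-o['ee_pos'])/10).round(2))
yaw=np.radians(-10.44);ex=np.array([np.cos(yaw),np.sin(yaw),0]);ey=np.array([-np.sin(yaw),np.cos(yaw),0])
knob=np.array([439.9,-6.8,0]);smid=knob+77*ex+[0,0,60]
E
python3 -m crank '[[[0,0,0],[-2.8,0,0],8.78],[[0,-3.1,-4.2],[0,0,0],8.78],[[0,-3.1,-4.2],[0,0,0],8.78],[[0,-3.1,-4.2],[0,0,0],8.78],[[0,-3.1,-4.2],[0,0,0],8.78]]'
python3 -m crank '[[[0,-3.1,-4.2],[0,0,0],8.78],[[0,-3.1,-4.2],[0,0,0],8.78],[[0,-3.1,-4.2],[0,0,0],8.78],[[0,-3.1,-4.2],[0,0,0],8.78],[[0,-3.1,-4.2],[0,0,0],8.78]]'
python3 -c "
from h import *
need([439.9,-6.8,82],79.56);print(smid)"
```

```text
t: 0.78
ee_pos: [234.5, 419.4, 222.5]
orientation: [-1.075, 1.289, 1.075]
ft_force: [0.5, -0.3, -0.1]
width: 87.7
t: 1.4
ee_pos: [349.2, 185.0, 222.8]
orientation: [-1.075, 1.289, 1.075]
ft_force: [0.6, 0.4, -0.4]
width: 88.1
t 1.4 pos [349.2 185.  222.8] F [ 0.6  0.4 -0.4] w 88.1
jaw ang 79.65 down [ 4.e-04  2.e-04 -1.e+00] q6 -0.93
turn x 0.09
shift cm [ 14.08 -12.36 -17.24]
shift after turn [ 14.08 -12.39 -17.22]
[515.62528078 -20.7528438   60.        ]
```

```bash

python3 -m crank '[[[0,-3.1,-4.3],[0,0,0],8.78],[[0,-3.1,-4.3],[0,0,0],8.78],[[2,-3.1,-4.3],[0,0,0],8.78],[[3,-3,-4.2],[0,0,0],8.78],[[0,0,0],[0,0,0],8.78]]'
python3 -c "
from h import *
need([439.9,-6.8,82],79.56);snap('wrist','w1.png');d=ld('w1.png.npz'[:-4]);print(proj(d,[439.9,-6.8,108]))"
```

```text
t: 2.02
ee_pos: [438.7, -6.3, 170.9]
orientation: [-1.07, 1.294, 1.073]
ft_force: [-0.1, 0.4, 0.0]
width: 87.7
t 2.02 pos [438.7  -6.3 170.9] F [-0.1  0.4  0. ] w 87.7
jaw ang 79.36 down [-3.3e-03 -1.0e-04 -1.0e+00] q6 -1.43
turn x -0.2
shift cm [ 8.89 -0.15 -0.02]
shift after turn [ 8.89 -0.13 -0.03]
[285.87279741 222.44366575]
```

View pics/w1.png

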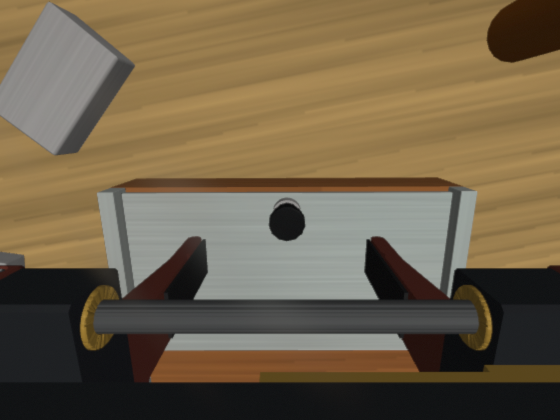

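The cap is at (287,222), where the projection predicted it, and it is centred between the fingertips. I descend.

```bash

python3 -m crank '[[[4,-0.1,0],[0,0,0],8.78],[[3.5,0,0],[0,0,0],8.78],[[1.3,0,0],[0,0,0],8.78],[[0,0,0],[0,0,0],8.78],[[0,0,0],[0,0,0],2]]'
python3 -m crank '[[[0,0,0],[0,0,0],2],[[0,0,0],[0,0,0],2],[[0,0,0],[0,0,0],2],[[0,0,0],[0,0,0],2],[[0,0,0],[0,0,0],2]]'
python3 -c "
from h import *
need([439.9,-6.8,95],79.56);snap('wrist','w2.png')"
```

```text
t: 2.7
ee_pos: [440.8, -3.6, 85.8]
orientation: [-1.076, 1.288, 1.074]
ft_force: [-0.1, -0.2, -0.0]
width: 81.0
t: 3.32
ee_pos: [439.9, -4.0, 84.7]
orientation: [-1.075, 1.289, 1.075]
ft_force: [-0.7, -0.5, 0.7]
width: 31.2
t 3.33 pos [439.9  -4.   84.7] F [-0.7 -0.5  0.7] w 31.2
jaw ang 79.63 down [-1.e-04 -0.e+00 -1.e+00] q6 -1.43
turn x 0.07
shift cm [-1.03 -0.05 -0.27]
shift after turn [-1.03 -0.05 -0.27]
```

View pics/w2.png

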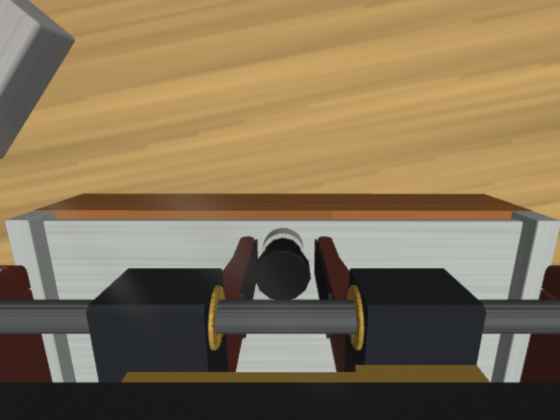

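```bash

python3 -m crank '[[[0.2,0,-0.25],[0,0,0],2],[[0,0,0],[0,0,0],1.5],[[0,0,0],[0,0,0],1.5],[[0,0,0],[0,0,0],1.5],[[0,0,0],[0,0,0],1.5]]'
python3 -c "
from h import *
need([439.9,-6.8,95],79.56);snap('wrist','w3.png')"
```

```text
t: 4.0
ee_pos: [441.1, -6.1, 83.8]
orientation: [-1.076, 1.287, 1.073]
ft_force: [0.3, 3.8, 12.6]
width: 26.7
t 4.0 pos [441.1  -6.1  83.8] F [ 0.3  3.8 12.6] w 26.7
jaw ang 79.62 down [ 3.1e-03  4.0e-04 -1.0e+00] q6 -1.43
turn x 0.06
shift cm [-1.12  0.1  -0.09]
shift after turn [-1.12  0.1  -0.09]
```

View pics/w3.png

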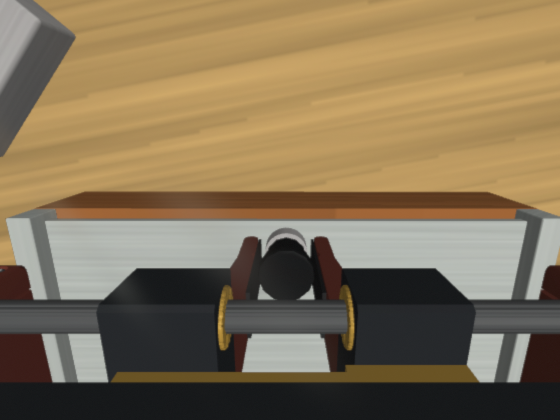

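```bash

python3 -m crank '[[[-0.4,0,0],[0,0,0],1.5],[[-0.4,0,0],[0,0,0],1.5],[[-0.4,0,0],[0,0,0],1.5],[[0,0,0],[0,0,0],1.5],[[0,0,0],[0,0,0],1.5]]'
python3 -c "
from h import *
need([439.9,-6.8,95],79.56);snap('wrist','w4.png');snap('side','s4.png')
c=cv2.imread('pics/s4.png')[150:260,200:350];cv2.imwrite('pics/s4c.png',cv2.resize(c,None,fx=5,fy=5,interpolation=2))"
```

```text
t: 4.68
ee_pos: [439.7, -5.9, 94.4]
orientation: [-1.074, 1.289, 1.075]
ft_force: [3.3, 5.2, -7.0]
width: 27.1
t 4.67 pos [439.7  -5.9  94.4] F [ 3.3  5.2 -7. ] w 27.1
jaw ang 79.62 down [ 4.e-04  8.e-04 -1.e+00] q6 -1.43
turn x 0.06
shift cm [-0.06 -0.03 -0.08]
shift after turn [-0.06 -0.03 -0.08]
```

View pics/w4.png

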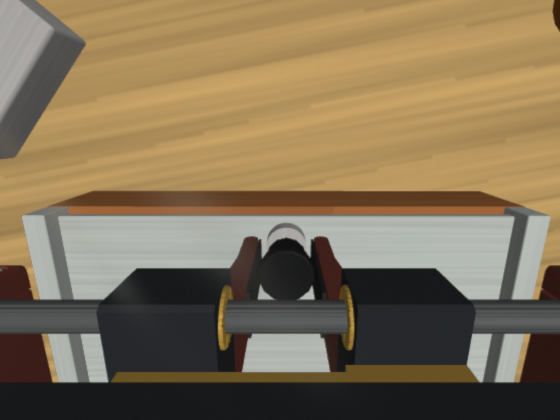

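View pics/s4c.png

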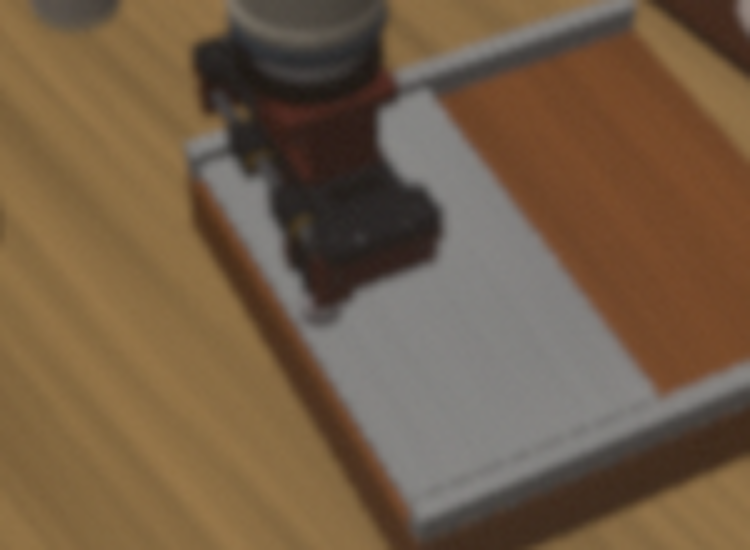

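The −7 N vertical force matches the spring at about 11–12 mm of lift, so I slide.

```bash

python3 -m crank '[[[0,-0.8,0],[0,0,0],1.5],[[0,-1,0],[0,0,0],1.5],[[0,-1.2,0],[0,0,0],1.5],[[0,-1.5,0],[0,0,0],1.5],[[0,0,0],[0,0,0],1.5]]'
python3 -c "
from h import *
need(knob+155*ex+[0,0,95],79.56)"
```

```text
t: 5.4
ee_pos: [484.2, -14.1, 94.0]
orientation: [-1.074, 1.289, 1.075]
ft_force: [2.9, 5.3, -6.1]
width: 26.7
t 5.4 pos [484.2 -14.1  94. ] F [ 2.9  5.3 -6.1] w 26.7
jaw ang 79.62 down [-3.e-04  8.e-04 -1.e+00] q6 -1.44
turn x 0.06
shift cm [ -0.1  -11.01  -0.09]
shift after turn [ -0.1  -11.01  -0.08]
```

```bash

python3 -m crank '[[[0,-2,0],[0,0,0],1.5],[[0,-3,0],[0,0,0],1.5],[[0,-3,0],[0,0,0],1.5],[[0,-2,0],[0,0,0],1.5],[[0,-0.8,0],[0,0,0],1.5]]'
python3 -m crank '[[[0,-0.3,0],[0,0,0],1.5],[[0,-0.1,0],[0,0,0],1.5],[[0,0,0],[0,0,0],1.5]]'
python3 -c "
from h import *
need(knob+155*ex+[0,0,95],79.56);snap('side','s5.png');snap('wrist','w5.png')"
```

```text
t: 6.02
ee_pos: [589.2, -33.4, 93.4]
orientation: [-1.073, 1.291, 1.077]
ft_force: [-1.6, 5.8, -6.0]
width: 26.7
t: 6.4
ee_pos: [592.3, -34.0, 93.7]
orientation: [-1.073, 1.291, 1.077]
ft_force: [-0.3, 5.0, -4.4]
width: 27.0
t 6.4 pos [592.3 -34.   93.7] F [-0.3  5.  -4.4] w 27.0
jaw ang 79.63 down [-2.7e-03  9.0e-04 -1.0e+00] q6 -1.47
turn x 0.07
shift cm [-0.13 -0.02 -0.09]
shift after turn [-0.13 -0.02 -0.09]
```

View pics/s5.png

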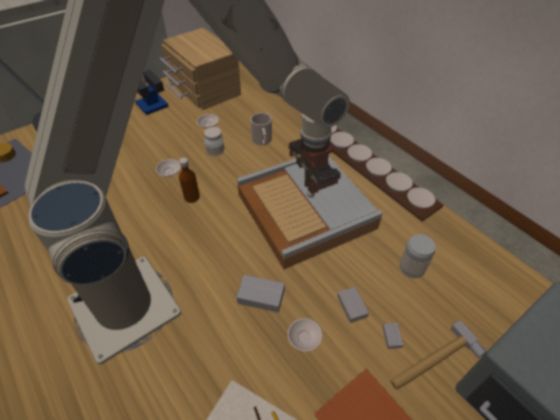

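View pics/w5.png

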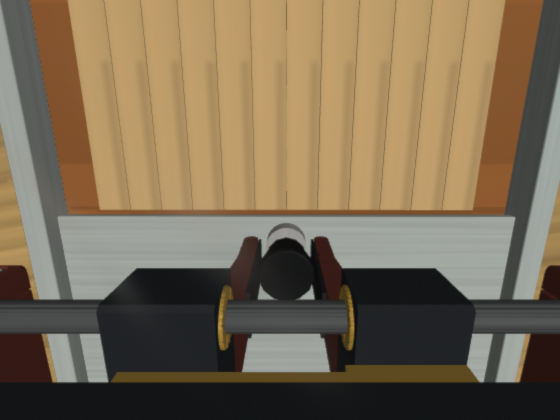

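The skin (12 slats) is bared and the cover edge lies beyond it. I nudge on to be sure of the end stop.

```bash

python3 -m crank '[[[0,-0.2,0],[0,0,0],1.5],[[0,-0.2,0],[0,0,0],1.5],[[0,0,0],[0,0,0],1.5]]'
python3 -c "
from h import *
need(knob+155*ex+[0,0,95],79.56)"
```

```text
t: 6.88
ee_pos: [592.5, -34.1, 92.5]
orientation: [-1.069, 1.296, 1.083]
ft_force: [-7.5, 7.1, -6.1]
width: 26.8
t 6.88 pos [592.5 -34.1  92.5] F [-7.5  7.1 -6.1] w 26.8
jaw ang 79.62 down [-0.0106  0.002  -0.9999] q6 -1.47
turn x 0.06
shift cm [-0.25  0.01 -0.08]
shift after turn [-0.25  0.   -0.08]
```

Firm stop reached. I ease off, lower the knob, release it and rise.

```bash

python3 -m crank '[[[0,0.35,0],[0,0,0],1.5],[[0.5,0,0],[0,0,0],1.5],[[0.3,0,0],[0,0,0],6],[[0,0,0],[0,0,0],6],[[0,0,0],[0,0,0],6]]'
python3 -m crank '[[[0,0,0],[0,0,0],6],[[-2,0,0],[0,0,0],6],[[-3,0,0],[0,0,0],0],[[0,3,0],[0,0,0],0],[[0,4,0],[0,0,0],0]]'
python3 -c "
from h import *
need(smid+[0,0,30],79.56)"
```

```text
t: 7.5
ee_pos: [594.9, -35.2, 87.2]
orientation: [-1.076, 1.289, 1.074]
ft_force: [-0.1, 0.3, 1.0]
width: 53.4
t: 8.12
ee_pos: [526.3, -22.3, 138.6]
orientation: [-1.076, 1.287, 1.072]
ft_force: [0.7, 0.8, 0.5]
width: 33.4
t 8.12 pos [526.3 -22.3 138.6] F [0.7 0.8 0.5] w 33.4
jaw ang 79.62 down [ 3.4e-03 -3.0e-04 -1.0e+00] q6 -1.45
turn x 0.06
shift cm [ 4.86  1.09 -0.05]
shift after turn [ 4.86  1.08 -0.04]
```

```bash

python3 -m crank '[[[2,1,4],[0,0,0],0],[[3,0,1],[0,0,0],0],[[1.8,0,0],[0,0,0],0],[[0,0,0],[0,0,0],0],[[0,0,0],[0,0,0],0]]'
python3 -c "
from h import *
need(smid+50*ey+[0,0,-3.5],79.56)"
```

```text
t: 8.75
ee_pos: [525.4, 28.2, 69.4]
orientation: [-1.075, 1.289, 1.074]
ft_force: [0.3, 0.3, 0.5]
width: 0.4
t 8.75 pos [525.4  28.2  69.4] F [0.3 0.3 0.5] w 0.4
jaw ang 79.59 down [ 9.e-04 -0.e+00 -1.e+00] q6 -1.36
turn x 0.03
shift cm [1.29 0.07 0.01]
shift after turn [1.29 0.07 0.01]
```

```bash

python3 -m crank '[[[0.7,0,0],[0,0,0],0],[[0.3,0,0],[0,0,0],0],[[0.3,0,0],[0,0,0],0],[[0,0,0],[0,0,0],0]]'
python3 -m crank '[[[-1.3,0,0],[0,0,0],0],[[0,0,-4],[0,0,0],0],[[0.9,0,0],[0,0,0],0],[[0.4,0,0],[0,0,0],0],[[0,0,0],[0,0,0],0]]'
python3 -m crank '[[[-1.3,0,0],[0,0,0],0],[[0,0,-4],[0,0,0],0],[[0.9,0,0],[0,0,0],0],[[0.4,0,0],[0,0,0],0],[[0,0,0],[0,0,0],0]]'
python3 -m crank '[[[-1.3,0,0],[0,0,0],0],[[0,0,-4],[0,0,0],0],[[0.9,0,0],[0,0,0],0],[[0.4,0,0],[0,0,0],0],[[0,0,0],[0,0,0],0]]'
```

```text
t: 9.25
ee_pos: [524.8, 28.6, 55.8]
orientation: [-1.075, 1.289, 1.075]
ft_force: [-0.5, 0.6, -0.1]
width: 0.1
t: 9.88
ee_pos: [518.1, -11.7, 59.4]
orientation: [-1.078, 1.29, 1.074]
ft_force: [-12.7, -11.3, 46.8]
width: 0.3
t: 10.5
ee_pos: [510.2, -49.2, 55.2]
orientation: [-1.075, 1.29, 1.076]
ft_force: [-0.7, -1.4, 1.6]
width: 0.6
t: 11.12
ee_pos: [503.1, -88.6, 55.6]
orientation: [-1.075, 1.289, 1.076]
ft_force: [0.1, -1.7, 2.0]
width: 0.1
```

Slat +10 is rigid; +50, −30 and −70 are soft. I probe its neighbours −10 and +30 more gently.

```bash

python3 -m crank '[[[-1.3,0,0],[0,0,0],0],[[0,0,5.6],[0,0,0],0],[[0.8,0,0.4],[0,0,0],0],[[0.3,0,0],[0,0,0],0],[[0,0,0],[0,0,0],0]]'
python3 -c "
from h import *
o=get_obs();print((o['ee_pos']-smid)@ey,o['ft_force'])"
python3 -m crank '[[[-1.1,0,0],[0,0,0],0],[[0,0,4],[0,0,0],0],[[0.8,0,0],[0,0,0],0],[[0.3,0,0],[0,0,0],0],[[0,0,0],[0,0,0],0]]'
python3 -c "
from h import *
o=get_obs();print((o['ee_pos']-smid)@ey,o['ft_force'])"
```

```text
t: 11.75
ee_pos: [513.6, -30.7, 57.6]
orientation: [-1.074, 1.29, 1.075]
ft_force: [-0.2, 1.2, 1.2]
width: 0.6
-10.187116524140048 [-0.16386434  1.16030932  1.15510193]
t: 12.38
ee_pos: [521.7, 9.2, 59.7]
orientation: [-1.073, 1.288, 1.074]
ft_force: [-4.4, 7.7, 23.3]
width: 0.7
30.51317071888342 [-4.38079369  7.73115695 23.33050327]
```

The bearer lies under slats +10 and +30 only, so its centre is at board y ≈ +20. Now to the block.

```bash

python3 -m crank '[[[-5,0,0],[0,0,0],0],[[-5.5,0,0],[0,0,0],0],[[-3,0,-4],[0,0,0],7],[[0,0,0],[10,0,0],7],[[0,0,0],[10,0,0],7]]'
python3 -m crank '[[[0,0,0],[10,0,0],7],[[0,0,0],[10,0,0],7],[[0,0,0],[10,0,0],7],[[0,0,0],[10,0,0],7],[[0,0,0],[10,0,0],7]]'
python3 -m crank '[[[0,0,0],[10,0,0],7],[[0,0,0],[10,0,0],7],[[0,0,0],[9.3,0,0],7],[[0,0,0],[0,0,0],7]]'
python3 -c "
from h import *
need([463.2,-355.2,170],-19.7)"
```

```text
t: 13.0
ee_pos: [513.5, -31.9, 193.3]
orientation: [-0.805, 1.416, 0.804]
ft_force: [-0.1, 0.3, 0.5]
width: 26.7
t: 13.62
ee_pos: [513.3, -31.4, 192.5]
orientation: [-0.127, 1.568, 0.127]
ft_force: [-0.2, -0.3, 0.2]
width: 70.0
t: 14.12
ee_pos: [513.4, -31.2, 192.6]
orientation: [0.269, 1.555, -0.269]
ft_force: [-0.7, -0.8, -0.0]
width: 70.0
t 14.12 pos [513.4 -31.2 192.6] F [-0.7 -0.8 -0. ] w 70.0
jaw ang -19.64 down [-7.e-04 -2.e-04 -1.e+00] q6 0.26
turn x 0.06
shift cm [  2.27 -32.2    6.16]
shift after turn [  2.26 -32.2    6.19]
```

```bash

python3 -m crank '[[[0,-5,1],[0,0,0],7],[[0,-5.5,1],[0,0,0],7],[[0,-5.5,1],[0,0,0],7],[[0,-5.5,1],[0,0,0],7],[[0,-5.5,1],[0,0,0],7]]'
python3 -m crank '[[[2.2,-5.2,1.2],[0,0,0],7],[[0,0,0],[0,0,0],7],[[0,0,0],[0,0,0],7]]'
python3 -c "
from h import *
need([463.2,-355.2,5],-19.7);snap('wrist','w6.png');snap('top','t6.png')"
```

```text
t: 14.75
ee_pos: [469.1, -303.5, 192.7]
orientation: [0.267, 1.555, -0.267]
ft_force: [1.4, -0.1, 0.3]
width: 69.9
t: 15.12
ee_pos: [463.2, -354.2, 170.4]
orientation: [0.269, 1.555, -0.268]
ft_force: [0.1, 0.8, 0.5]
width: 70.0
t 15.12 pos [ 463.2 -354.2  170.4] F [0.1 0.8 0.5] w 70.0
jaw ang -19.61 down [-9.e-04  1.e-03 -1.e+00] q6 -0.33
turn x 0.09
shift cm [16.54 -0.11  0.05]
shift after turn [16.54 -0.1   0.03]
```

View pics/w6.png

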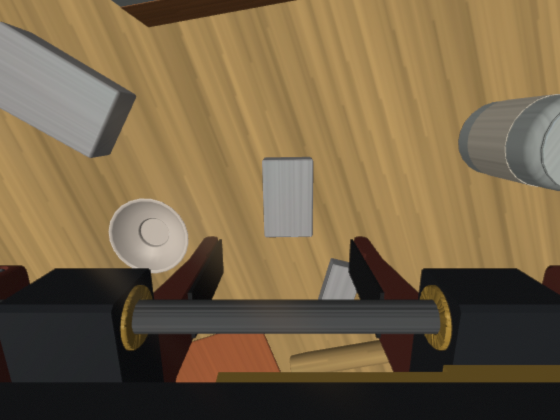

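View pics/t6.png

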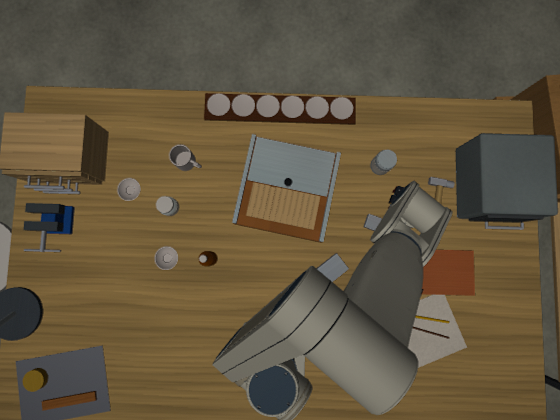

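Wrist view: the block's top spans about (263–313, 157–237) and is square to the jaws. Top view: the cover stands fully back.

```bash

python3 -c "
from h import *
d=ld('w6.png');hs=cv2.cvtColor(d['pixels'],cv2.COLOR_RGB2HSV)
m=((hs[...,1]<50)&(hs[...,2]>90)).astype(np.uint8);n,l,st,c=cv2.connectedComponentsWithStats(m)
i=l[200,288];print(st[i]);cs,_=cv2.findContours((l==i).astype(np.uint8),0,1);r=cv2.minAreaRect(cs[0]);b=cv2.boxPoints(r);w=np.array([onz(d,*p,26)for p in b]);e=w[1]-w[0];f=w[2]-w[1]
print(w.mean(0),np.hypot(*e[:2]),np.degrees(np.arctan2(e[1],e[0])),np.hypot(*f[:2]),np.degrees(np.arctan2(f[1],f[0])))
need([*w.mean(0)[:2],6])"
```

```text
[ 262  157   51   80 3879]
[ 465.15610322 -355.32847997   26.        ] 48.195030381576906 -19.643582481118507 80.619910928789 -108.42323343021204
t 15.22 pos [ 464.1 -353.5  171. ] F [-0.5 -0.2 -0.7] w 70.1
jaw ang -19.55 down [ 1.e-04  1.e-04 -1.e+00] q6 -0.33
shift cm [16.5  -0.14  0.17]
```

```bash

python3 -m crank '[[[5,-0.1,0.1],[0,0,0],7],[[5,0,0],[0,0,0],7],[[4,0,0],[0,0,0],7],[[2.4,0,0],[0,0,0],7],[[0,0,0],[0,0,0],7]]'
python3 -m crank '[[[0,0,0],[0,0,0],4],[[0,0,0],[0,0,0],4],[[0,0,0],[0,0,0],4],[[0,0,0],[0,0,0],4],[[0,0,0],[0,0,0],4]]'
python3 -c "
from h import *
need([464.2,-355.2,6]);snap('wrist','w7.png')"
```

```text
t: 15.85
ee_pos: [464.1, -353.7, 5.6]
orientation: [0.269, 1.557, -0.266]
ft_force: [0.2, 1.0, 0.2]
width: 69.9
t: 16.48
ee_pos: [465.0, -355.8, 8.1]
orientation: [0.269, 1.553, -0.27]
ft_force: [-1.0, 2.9, 7.0]
width: 49.9
t 16.48 pos [ 465.  -355.8    8.1] F [-1.   2.9  7. ] w 49.9
jaw ang -19.65 down [ 1.e-03 -7.e-04 -1.e+00] q6 -0.33
shift cm [ 0.21  0.03 -0.1 ]
```

View pics/w7.png

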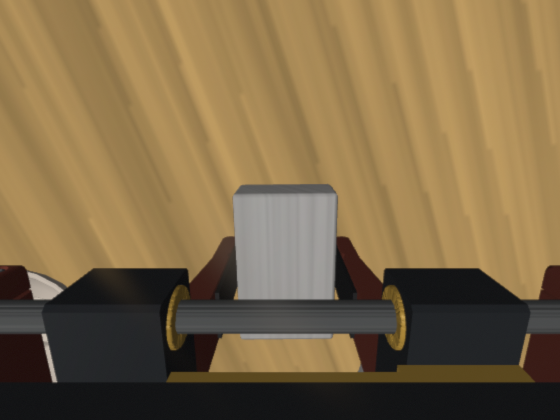

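Width 49.9 mm: the right block is gripped. I lift and go to above the bearer.

```bash

python3 -m crank '[[[-1,0,0],[0,0,0],4],[[-4,0,0],[0,0,0],4],[[-5,0,0],[0,0,0],4],[[-5,0,0],[0,0,0],4],[[0,0,0],[0,0,0],4]]'
python3 -c "
from h import *
need(smid+20*ey+[0,0,100],79.56);snap('wrist','w8.png')"
```

```text
t: 17.15
ee_pos: [466.4, -357.1, 160.5]
orientation: [0.266, 1.547, -0.272]
ft_force: [0.3, -0.7, -9.6]
width: 49.8
t 17.15 pos [ 466.4 -357.1  160.5] F [ 0.3 -0.7 -9.6] w 49.8
jaw ang -19.67 down [ 0.0059 -0.0048 -1.    ] q6 -0.33
turn x 80.77
shift cm [-0.08 35.3  -7.01]
shift after turn [ 0.05  1.25 35.97]
```

View pics/w8.png

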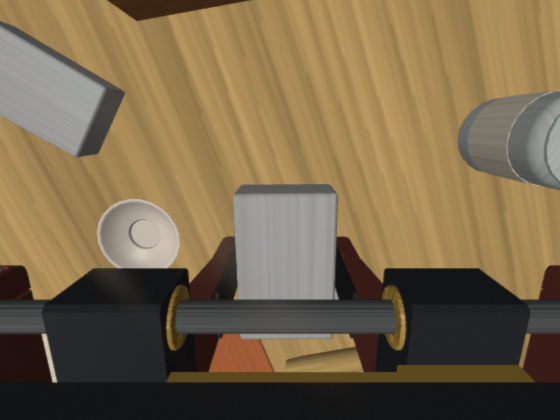

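```bash

python3 -m crank '[[[0,3,-0.6],[0,0,0],4],[[0,5,-1],[0,0,0],4],[[0,5,-1],[0,0,0],4],[[0,5,-1],[0,0,0],4],[[0,5,-1],[0,0,0],4]]'
python3 -m crank '[[[0,5,-1],[0,0,0],4],[[0,4,-0.8],[0,0,0],4],[[0,3.3,-0.6],[0,0,0],4],[[0,0,0],[-9,0,0],4],[[0,0,0],[-10,0,0],4]]'
python3 -m crank '[[[0,0,0],[-10,0,0],4],[[0,0,0],[-10,0,0],4],[[0,0,0],[-10,0,0],4],[[0,0,0],[-10,0,0],4],[[0,0,0],[-10,0,0],4]]'
python3 -m crank '[[[0,0,0],[-10,0,0],4],[[0,0,0],[-10,0,0],4],[[0,0,0],[-10.2,0,0],4],[[0,0,0],[0,0,0],4],[[0,0,0],[0,0,0],4]]'
python3 -c "
from h import *
need(smid+20*ey+[0,0,8],79.56);snap('wrist','w9.png')"
```

```text
t: 17.82
ee_pos: [496.6, -121.4, 154.0]
orientation: [0.27, 1.559, -0.269]
ft_force: [1.0, -0.2, -9.8]
width: 49.6
t: 18.45
ee_pos: [515.1, 1.1, 153.9]
orientation: [0.004, 1.576, -0.004]
ft_force: [-0.6, -0.9, -8.0]
width: 49.6
t: 19.08
ee_pos: [515.1, 0.4, 153.9]
orientation: [-0.675, 1.468, 0.679]
ft_force: [0.4, -0.9, -7.9]
width: 49.8
t: 19.7
ee_pos: [516.4, 0.4, 155.3]
orientation: [-1.07, 1.294, 1.073]
ft_force: [-0.6, -0.4, -9.3]
width: 49.6
t 19.7 pos [5.164e+02 4.000e-01 1.553e+02] F [-0.6 -0.4 -9.3] w 49.6
jaw ang 79.34 down [-2.7e-03  1.0e-04 -1.0e+00] q6 -1.41
turn x -0.22
shift cm [ 8.73 -0.33 -0.09]
shift after turn [ 8.73 -0.31 -0.09]
```

View pics/w9.png

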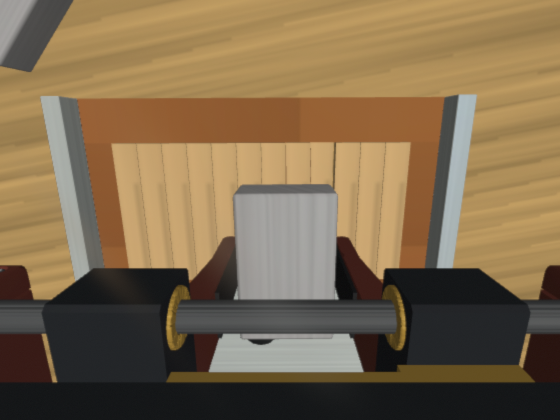

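```bash

python3 -m crank '[[[4,-0.2,-0.1],[0,0,0],4],[[3,0,0],[0,0,0],4],[[1,0,0],[0,0,0],4],[[0.2,0,0],[0,0,0],4],[[0,0,0],[0,0,0],4]]'
python3 -c "
from h import *
need(smid+20*ey+[0,0,8],79.56)"
python3 -m crank '[[[0.2,0,0],[0,0,0],4],[[0.1,0,0],[0,0,0],4],[[0,0,0],[0,0,0],4]]'
python3 -c "
from h import *
need(smid+20*ey+[0,0,8],79.56)"
```

```text
t: 20.38
ee_pos: [520.1, -1.0, 75.5]
orientation: [-1.074, 1.289, 1.072]
ft_force: [0.1, -0.5, -9.1]
width: 49.6
t 20.38 pos [520.1  -1.   75.5] F [ 0.1 -0.5 -9.1] w 49.6
jaw ang 79.51 down [ 0.0016 -0.     -1.    ] q6 -1.41
turn x -0.05
shift cm [ 0.75  0.08 -0.03]
shift after turn [ 0.75  0.08 -0.03]
t: 20.75
ee_pos: [519.3, -1.0, 71.9]
orientation: [-1.074, 1.29, 1.073]
ft_force: [-0.1, 0.3, -8.5]
width: 49.9
t 20.75 pos [519.3  -1.   71.9] F [-0.1  0.3 -8.5] w 49.9
jaw ang 79.53 down [ 4.e-04 -0.e+00 -1.e+00] q6 -1.41
turn x -0.03
shift cm [ 0.39  0.01 -0.01]
shift after turn [ 0.39  0.01 -0.01]
```

```bash

python3 -m crank '[[[0.1,0,0],[0,0,0],4],[[0.1,0,0],[0,0,0],4],[[0,0,0],[0,0,0],4]]'
python3 -m crank '[[[0.1,0,0],[0,0,0],4],[[0,0,0],[0,0,0],4],[[0,0,0],[0,0,0],4]]'
python3 -m crank '[[[0.1,0,0],[0,0,0],4],[[0,0,0],[0,0,0],4],[[0,0,0],[0,0,0],4]]'
```

```text
t: 21.12
ee_pos: [519.2, -1.0, 69.6]
orientation: [-1.073, 1.29, 1.074]
ft_force: [0.1, 0.5, -9.2]
width: 49.7
t: 21.5
ee_pos: [519.2, -1.0, 68.7]
orientation: [-1.074, 1.29, 1.074]
ft_force: [0.2, -0.3, -9.4]
width: 50.2
t: 21.88
ee_pos: [519.3, -1.0, 67.7]
orientation: [-1.074, 1.29, 1.073]
ft_force: [0.3, -0.0, -7.8]
width: 49.5
```

```bash

python3 -m crank '[[[0.05,0,0],[0,0,0],4],[[0,0,0],[0,0,0],4],[[0,0,0],[0,0,0],4]]'
python3 -m crank '[[[0.05,0,0],[0,0,0],4],[[0,0,0],[0,0,0],4],[[0,0,0],[0,0,0],4]]'
python3 -m crank '[[[0.05,0,0],[0,0,0],4],[[0,0,0],[0,0,0],4],[[0,0,0],[0,0,0],4]]'
```

```text
t: 22.25
ee_pos: [519.4, -1.0, 67.6]
orientation: [-1.074, 1.29, 1.073]
ft_force: [-3.3, -0.5, 4.1]
width: 49.7
t: 22.62
ee_pos: [519.4, -1.0, 67.6]
orientation: [-1.074, 1.29, 1.073]
ft_force: [-5.4, -0.3, 10.6]
width: 49.8
t: 23.0
ee_pos: [519.4, -1.0, 67.6]
orientation: [-1.074, 1.29, 1.073]
ft_force: [-6.4, -0.1, 16.7]
width: 50.3
```

Rigid contact: the skin stops at 67.6 mm. I ease off slightly and release.

```bash

python3 -m crank '[[[-0.1,0,0],[0,0,0],4],[[0,0,0],[0,0,0],4],[[0,0,0],[0,0,0],7],[[0,0,0],[0,0,0],7],[[0,0,0],[0,0,0],7]]'
python3 -m crank '[[[-2,0,0],[0,0,0],7],[[-4,0,0],[0,0,0],7],[[-5,0,0],[0,0,0],7],[[0,0,0],[0,0,0],7],[[0,0,0],[0,0,0],7]]'
python3 -c "
from h import *
need(smid+20*ey+[0,0,8],79.56);d=snap('wrist','w10.png');snap('side','s10.png');snap('top','t10.png')
c=cv2.imread('pics/s10.png')[130:270,220:390];cv2.imwrite('pics/s10c.png',cv2.resize(c,None,fx=4,fy=4,interpolation=2))"
```

```text
t: 23.62
ee_pos: [519.6, -1.0, 67.1]
orientation: [-1.074, 1.29, 1.073]
ft_force: [0.2, 0.9, -0.4]
width: 69.8
t: 24.25
ee_pos: [518.9, -0.9, 176.7]
orientation: [-1.073, 1.29, 1.074]
ft_force: [-0.5, 0.3, -1.0]
width: 69.9
t 24.25 pos [518.9  -0.9 176.7] F [-0.5  0.3 -1. ] w 69.9
jaw ang 79.54 down [-3.e-04  0.e+00 -1.e+00] q6 -1.41
turn x -0.02
shift cm [ 1.087e+01 -4.000e-02 -1.000e-02]
shift after turn [ 1.087e+01 -4.000e-02 -1.000e-02]
```

View pics/w10.png

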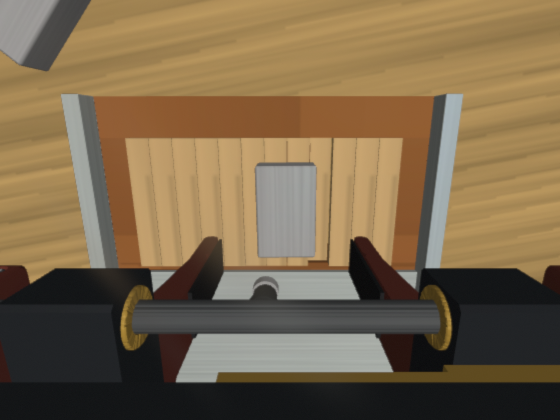

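View pics/s10c.png

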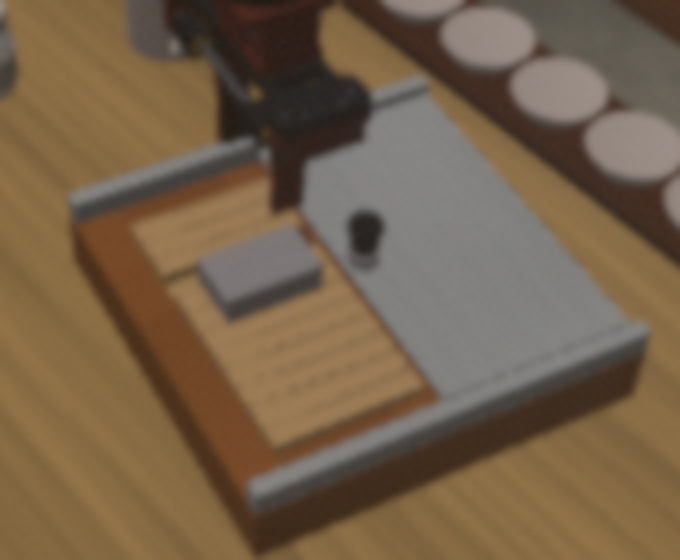

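The block sits on the skin, but the slat at px x ≈ 308–330 in the wrist view looks depressed. I take a closer look at it.

```bash

python3 -c "
import cv2,numpy as np
a=cv2.imread('pics/w10.png')[120:275,110:420];b=cv2.imread('pics/w9.png')[120:275,100:430]
cv2.imwrite('pics/z1.png',np.vstack([cv2.resize(a,(780,300),interpolation=2),cv2.resize(b,(780,300),interpolation=2)]))
t=cv2.imread('pics/t10.png')[130:245,225:350];cv2.imwrite('pics/z2.png',cv2.resize(t,None,fx=5,fy=5,interpolation=2))"
```

```text
(no output)
```

View pics/z1.png

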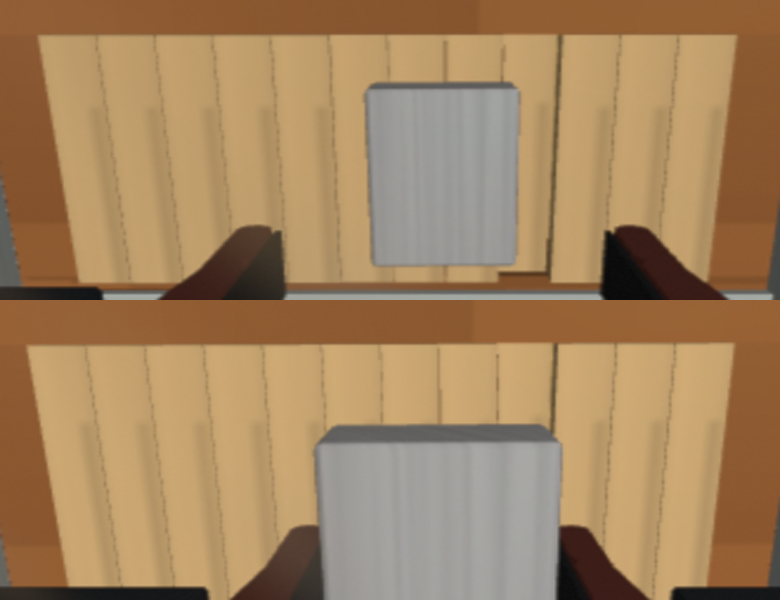

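View pics/z2.png

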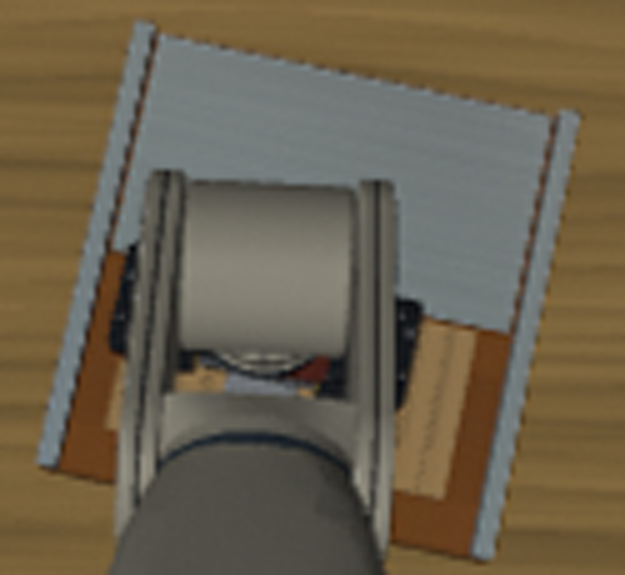

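```bash

python3 -c "
import cv2,numpy as np
a=cv2.imread('pics/w5.png')[0:225,60:510];b=cv2.imread('pics/w10.png')[130:275,290:420]
cv2.imwrite('pics/z3.png',cv2.resize(a,(800,400),interpolation=2));cv2.imwrite('pics/z4.png',cv2.resize(b,(780,580),interpolation=2))"
```

```text
(no output)
```

View pics/z3.png

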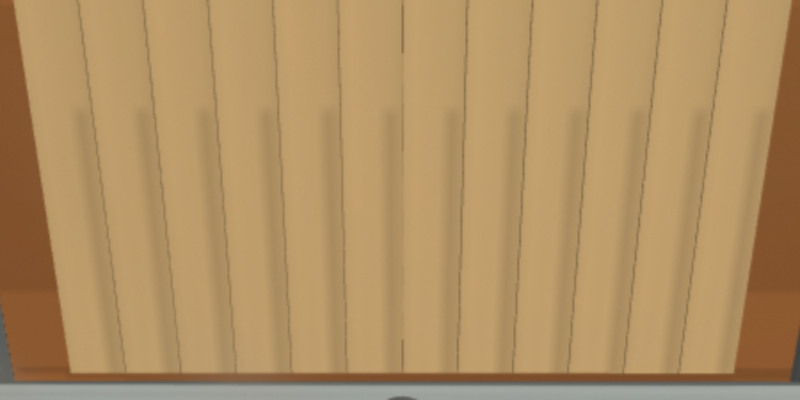

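View pics/z4.png

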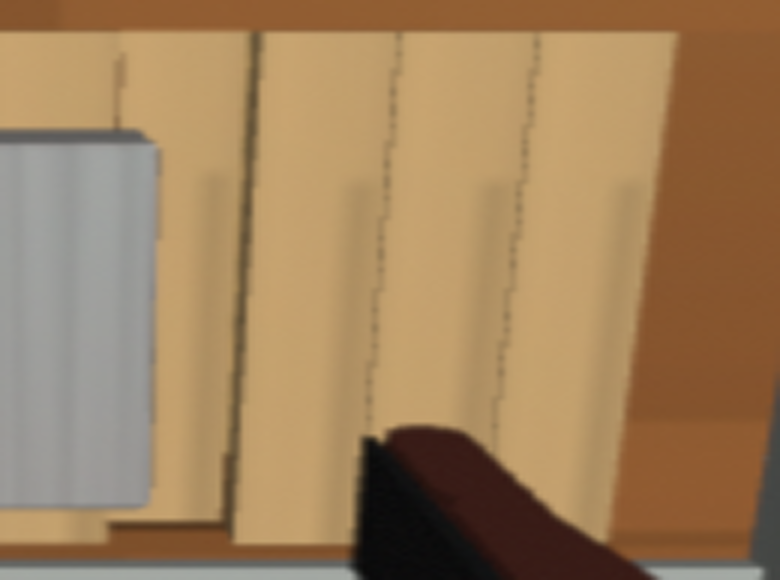

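```bash

python3 -c "
from h import *
d=ld('w10.png')
for z in (0,-2,-4,-6,-8,-10,-12): print(z,proj(d,smid+60*ex+50*ey+[0,0,z]).round(1))
print('blk',[proj(d,smid+a*ex+(20+b)*ey+[0,0,26]).round(1) for a in(-40,40) for b in (-25,25)])
d=snap('wrist','w11.png');im=d['pixels']
hs=cv2.cvtColor(im,cv2.COLOR_RGB2HSV);m=((hs[...,1]<60)&(hs[...,2]>90)).astype(np.uint8);n,l,st,c=cv2.connectedComponentsWithStats(m);i=l[210,287];print(st[i])
cs,_=cv2.findContours((l==i).astype(np.uint8),0,1);print(cv2.approxPolyDP(cs[0],5,True).reshape(-1,2))
print(((onz(d,287,210,86)-smid)@ey))
"
cp pics/w11.png pics/x.png; python3 -c "
import cv2
cv2.imwrite('pics/z5.png',cv2.resize(cv2.imread('pics/w11.png')[130:275,240:420],(780,600),interpolation=2))"
```

```text
0 [317.3 264.3]
-2 [317.1 263.4]
-4 [316.9 262.6]
-6 [316.7 261.7]
-8 [316.5 260.8]
-10 [316.3 260. ]
-12 [316.1 259.2]
blk [array([254.7, 163. ]), array([317.3, 162.9]), array([257.2, 255.9]), array([315. , 255.9])]
[ 255  164   62   95 5604]
[[259 164]
 [258 257]
 [314 257]
 [315 167]]
20.632892468839337
```

View pics/z5.png

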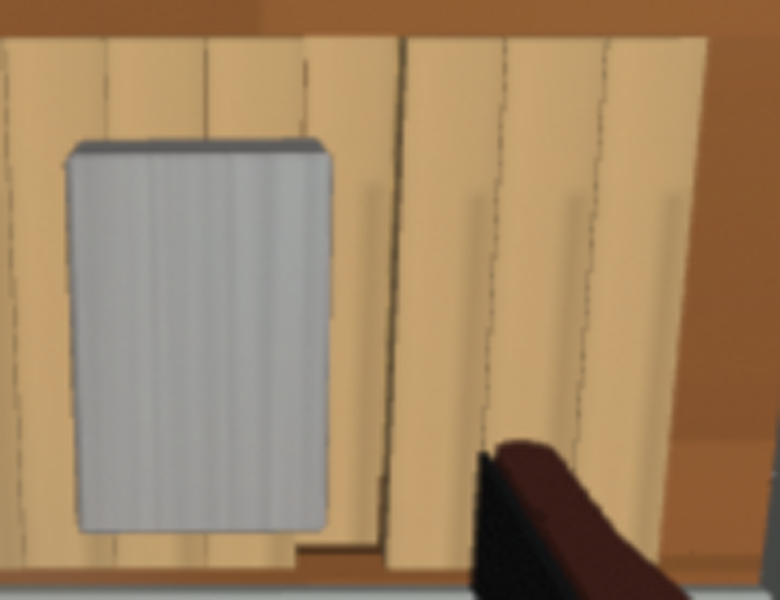

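Block outline matches the prediction to about 2 px. Its rest height is also right: TCP 67.6 mm on the skin against 8.1 mm on the table, a 59.5 mm difference, which is the skin top less the 0.5 mm stop. The +50 slat was already down before the placing and doesn't carry the block. I hand in.

```bash
python3 -c "
from h import *
print(get_obs()['t'],get_obs()['ft_force'].round(1),close_job())"
```

```text
the job is handed in; nothing more can be done
24.45 [ 0.6 -0.2  0.8] None
```

The job was handed in at 24.45 s, with the block flat on the skin over the bearer and the gripper clear above it.

- **Cover:** I lifted the knob about 11 mm and slid the cover to its far stop. A firm push against the stop moved it no further, and the camera shows all 12 slats bare.
- **Bearer:** The slats at board y +10 and +30 mm were rigid. Those at −70, −30, −10 and +50 mm gave way. That puts the bearer's centre at about y = +20 mm, within 5 mm.
- **Block:** I took the middle-sized block, which measured 49.9 mm across in the grip, and set it down at y ≈ +20 mm. It met rigid support at 59.5 mm, which is the skin top less the 0.5 mm stop. After release its outline matched the expected one to within about 4 px at the corners (2 px along the edges).

**Checks that disagreed:**
- **Stuck slat:** The slat at +50 mm showed no reaction force when I probed it and then stayed down, by roughly 10–12 mm in the image. It was already down before I placed the block. The block overhangs it by only about 5 mm and does not rest on it. I don't know why it stuck, and I could not raise it from above.
- **Hard probe:** The press on the +10 slat peaked at about 47 N on the fingertips, more than I intended but well under the 120 N wrist limit.
- **Bystanders:** I saw no sign that anything else moved, but I did not re-measure each item at the end.

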